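# Prise the drying dock open and load the measuring cylinders

### The arm

A 6-joint arm with a two-finger parallel gripper is mounted at the origin on a cart in front of the work surface, level with it; the furniture and walls round the work are solid. World frame = base frame: x ahead of the robot, y to its left, z up, the work surface at z = 0. Lengths are in m, angles in rad, forces in N, time in s.
With the tool pointing down it reaches from about 0.225 to 0.875 m from the base axis. Payload 3.4 kg.
Tool frame: the origin (TCP) lies midway between the tips of the shut fingers; the grasp point (between the pads) lies 19 mm behind it; z points along the fingers, y is the line along which they close (so a half turn about z gives the same grasp; the last joint's range is limited). The gripper opens to 85 mm and grips with 20 to 120 N. Pads are 22 mm wide; open, the fingers measure 114 mm over their backs; the gripper's body (76 mm by 85 mm) begins 54 mm behind the grasp point. The pads swing forward as they close: fully open they stand 13 mm farther back than shut.
Start: joints at [-1.39, 0.276, 1.505, -0, 1.361, -0.121], TCP at [0.171, -0.549, 0.231] pointing down, gripper open.
Joint ranges: [-2.89, 2.89], [-0.75, 2.08], [0.22, 2.7], [-1.18, 4.32], [0.11, 2.71], [-2.7, 2.7]. Speed limits (rad/s): [2.57, 2.57, 3.14, 3.14, 3.14, 3.14].

### API

Orientations are given as a unit quaternion [w, x, y, z].
In Python, from rig import * gives the robot as it stands.
- The arm moves only by the tool apply_moves, never from a script. Its argument "steps" is one flat list of numbers, 4 for each row, row after row: the shift along the world's x, y, z in cm, then the turn about the world's z in degrees. A call has 1 to 8 rows; each row is the pose to reach, as a shift and turn from the pose commanded when the call began; what a row does not reach only later rows make up. A row lasts 1/12 s, in which the tool goes at most 41.7 mm and 7.16 degrees, less where a joint would pass 70% of its speed; a pose out of reach is approached as far as the arm can. A call with a gripper value outside its range is refused whole. "jaw" is the closure in counts, from 0 (fully open) to 255 (shut), set as the call begins (left out, the last holds). The fingers move at their own pace and stop on an object; "newtons" is the grip in N (left out, the last holds). Time passes only in rows, so rows that repeat a pose let the fingers close. It gives the time, the measured TCP pose, the force, the opening and the grip force at its end, in the units of the state.
- get_state(): the state, without advancing time (a new reading comes with each control period).
- get_image(name): name is "scene" or "top"; returns the picture (400x640x3 uint8, red, green, blue); there is no depth.
- calibration(name): a dict with "fx", "fy", "cx", "cy" (pixels), "k1" (the pictures are not rectified: a ray, as slopes to the right and down, at radius r is drawn at 1 + k1 r^2 times it, then the intrinsics apply), "xyz" and "rotation" of the camera in the world. Camera axes: x right, y up, looking along -z (the intrinsics and any distortion apply to the point x, -y, -z); pixel columns grow to the right and rows downward; lengths in m; the calibration is good to about 2 mm. A picture is of the moment at which its call begins. calibration takes no time and is no camera call.
- sign_off(): hands the job in; it is judged then, once.
The state is a dict: "clock": time; "qpos": joint angles; "qd": joint speeds; "effort": joint torques, N m; "position": TCP position; "ee_rot": TCP orientation; "contact_force": force on the tool from outside, world axes, zero at the start; "moment": the same for the moment, N m; "width": finger opening in m; "gripper_force": force on a finger pad.
Only numpy, scipy, OpenCV 4.12 (cv2) and the standard library are available. Lean on these libraries where they do the work, as an engineer would, in place of code of your own. Each camera call takes 0.05 s, during which the arm holds its last target. There are 200 camera calls.

### The job

Get the washed measuring cylinders drying: work the flat opener's blade into the notch at the front of the drying dock and lever its blue cover open with it until it stays fully back, then stand every tall stoppered cylinder upright inside the dock and let go. They are top-heavy, so never let one fall over. When all are in, press the green start button down and release it; at the end the opener must lie flat on its black mat again, the cover must still be open, and the dropper bottle, black box and tape roll must not have been disturbed.

Things in the scene. Friction and masses are not known exactly. Their poses are not given: they have to be found in the camera images.
- dock: glassware drying dock, fixed: a white open-topped tray, outside 180 (its x) x 255 (its y) and 56 high, walls 10 thick, inner floor 12 above the worktop, inside clear 160 x 235. Origin at the centre of its underside on the worktop; its x axis points from the notched front wall to the hinge at the back, z up. A grey control box (100x62, 50 high) stands against its right (-y) side and carries the start button
- cover (a joint): angle of the dock's blue cover (flat plate 180 x 255, 5 thick, 120 g, no handle): 0 = shut, resting on the walls, 1.85 = fully back against its stop. It turns up about the back edge with little friction: below about 1.57 it falls shut when let go, beyond that it falls back and stays open
- cover_hinge (a point): middle of the hinge line, at the back edge (+x of the dock) and at the level of the cover's underside, 56 above the worktop; the hinge line runs along the dock's y axis; the cover's front edge is 180 from it
- notch (a point): centre of the prising notch's mouth in the middle of the dock's front face: a slot 50 wide (dock y) and 10 high, directly under the cover's front edge and above a blue patch of the wall, and open through the 10 mm wall; centre 51 above the worktop. The dock's x axis points into it
- opener_mid (a point): flat opener, half-way along and half-way up. 176 long: ribbed orange handle 92 long, 24 wide, 22 high, steel blade 18 wide, 3 thick. Axes: x along it towards the blade tip, z up as it lies. The handle spans x = -88 to +4 from this point, the blade x = 0 to +88, at half the handle's height. Weighs 60 g; lies on the mat at first
- opener_tip (a point): centre of the blade's tip, 88 ahead of opener_mid, same axes
- mat: thin black rubber mat, fixed, 260 (its x) x 110 (its y) x 2: the opener's place. Origin at the centre of its underside
- start_top (a point): top of the green start button (26 across), which is pressed straight down
- start (a joint): travel of the start button: 0 = up, 0.006 m = fully down (about 5 N); it springs back
- cylinder_1_mid (a point): tall stoppered measuring cylinder, top-heavy: 174 high, round blue foot 48 across and 11 high, clear column 28 across from 11 to 150, blue stopper (23 across, collar 31 across from 146 to 150) up to 174. 160 g, centre of mass about 110 above its underside, tips over if pushed or leaned by more than about 12 degrees. This point is on the axis, 87 above its underside; z along the axis. Best gripped by the upper column, 105 to 140 above the underside. May be absent
- cylinder_2_mid (a point): another such cylinder, same size and point; may be absent
- cylinder_3_mid (a point): another such cylinder, same size and point; may be absent
- dropper_bottle: white dropper bottle with a red band, 43 mm wide, 128 high, standing among the cylinders; not part of the job, leave it alone; origin at the centre of its underside
- black_box: black slide box, 66x66x93; leave it alone; origin at the centre of its underside
- tape_roll: roll of beige tape lying flat, 100x98x25; leave it alone; origin at the centre of its underside
Things that resemble listed ones, but are neither listed nor needed, are in the scene too. Of the things shaped like the part that bears opener_mid, the orange one is meant.

How it is judged:
On the way, in this order (a step that is already met when the one before it is completed fails the run):
1. the cover has been prised up with the opener's blade under it (value of joint cover between 0.12 and 1.5 rad and contact force between opener and cover above 0.2 N), for 0.1 s.
2. the cover is fully back (value of joint cover above 1.6 rad), for 0.2 s.
3. all cylinders stand upright in the dock, let go, with the cover still back (value of joint cover above 1.6 rad and x of cylinder_1_mid in the frame of dock between -0.07 and 0.07 m and y of cylinder_1_mid in the frame of dock between -0.107 and 0.107 m and z of cylinder_1_mid in the frame of dock between 0.085 and 0.106 m and angle between each of cylinder_1_mid, cylinder_2_mid, cylinder_3_mid's own z axis and vertical below 0.1 rad and x of cylinder_2_mid in the frame of dock between -0.07 and 0.07 m and y of cylinder_2_mid in the frame of dock between -0.107 and 0.107 m and z of cylinder_2_mid in the frame of dock between 0.085 and 0.106 m and x of cylinder_3_mid in the frame of dock between -0.07 and 0.07 m and y of cylinder_3_mid in the frame of dock between -0.107 and 0.107 m and z of cylinder_3_mid in the frame of dock between 0.085 and 0.106 m and contact force between the fingers and cylinder_1 below 0.05 N and contact force between the fingers and cylinder_2 below 0.05 N and contact force between the fingers and cylinder_3 below 0.05 N), for 0.3 s.
4. the start button is pressed (value of joint start above 0.004 m), for 0.05 s.
At the end, for the whole second after the job is handed in: Every cylinder present stands inside the dock on its floor, within 0.1 rad of upright, released and at rest; the cover is back beyond 1.6 rad; the start button is up again (under 2.5 mm); the opener lies flat and still on the mat, its middle within 55 mm along and 50 mm across of the mat's centre (value of joint cover above 1.6 rad and value of joint start below 0.0025 m and x of cylinder_1_mid in the frame of dock between -0.07 and 0.07 m and y of cylinder_1_mid in the frame of dock between -0.107 and 0.107 m and z of cylinder_1_mid in the frame of dock between 0.085 and 0.106 m and angle between each of cylinder_1_mid, cylinder_2_mid, cylinder_3_mid's own z axis and vertical below 0.1 rad and x of cylinder_2_mid in the frame of dock between -0.07 and 0.07 m and y of cylinder_2_mid in the frame of dock between -0.107 and 0.107 m and z of cylinder_2_mid in the frame of dock between 0.085 and 0.106 m and x of cylinder_3_mid in the frame of dock between -0.07 and 0.07 m and y of cylinder_3_mid in the frame of dock between -0.107 and 0.107 m and z of cylinder_3_mid in the frame of dock between 0.085 and 0.106 m and linear speed of each of cylinder_1, cylinder_2, cylinder_3, opener below 0.03 m/s and x of opener_mid in the frame of mat between -0.055 and 0.055 m and y of opener_mid in the frame of mat between -0.05 and 0.05 m and height (world z) of opener_mid below 0.02 m); the robot touches nothing.
It fails at once if a cylinder falls over (leans more than 0.6 rad) (angle between any of cylinder_1_mid, cylinder_2_mid, cylinder_3_mid's own z axis and vertical above 0.6 rad).
It fails at once if the dropper bottle, black box or tape roll is moved more than 3 cm or the bottle or box is knocked over (distance of any of dropper_bottle, black_box, tape_roll from where it was at the start of the episode above 0.03 m or angle between any of dropper_bottle, black_box, tape_roll's own z axis and vertical above 0.6 rad).
Of cylinder_1, cylinder_2, cylinder_3 only 2 to 3 are there at a start; the rules pass over those that are not, and their reading is None.
At some moment in a run one of opener may be knocked a few centimetres aside while the robot is not near it.
It also fails if it takes over 210 s, if anything falls off the work surface, if the arm or the gripper's body presses on something with over 40 N, if the wrist force passes 120 N, or if a joint passes its speed limit or range.

## Working session

There is one attempt and no reset: what is moved stays moved. The work goes in short steps, Python scripts to look and compute and a tool call to move; the robot and the scene stay as the last step left them, time stands still between calls to the robot, and variables do not carry over. Pictures are saved under pics/ and viewed, at most 14 in all, crops included, and the job is handed in when it is done.

Besides the shell and the picture viewer there is one more tool, called after ">>>" as name(argument=value, ...) on one line, values as JSON. apply_moves: Moves the arm, as the interface text tells. Its arguments: {"type":"object","properties":{"steps":{"type":"array","items":{"type":"number"}},"jaw":{"type":"number"},"newtons":{"type":"number"}},"required":["steps"]}

```bash
mkdir -p pics; ls
python3 - <<'E'
from rig import *
import cv2
for n in("scene","top"):
    cv2.imwrite(f"pics/{n}0.png",cv2.cvtColor(get_image(n),cv2.COLOR_RGB2BGR)); print(n,calibration(n))
print(get_state())
E
```

```text
pics
scene {'fx': 382.59653074199656, 'fy': 382.59653074199656, 'cx': 322.85368200160275, 'cy': 200.9903466547219, 'k1': -0.026488194028703123, 'xyz': array([-0.05233144,  1.0111837 ,  0.65502206]), 'rotation': array([-0.25001056, -0.15544027,  0.51235139,  0.8067398 ])}
top {'fx': 469.3412735368836, 'fy': 469.3412735368836, 'cx': 317.7090747022017, 'cy': 197.61004165251558, 'k1': -0.08607884973409452, 'xyz': array([0.37174245, 0.02705135, 1.61173524]), 'rotation': array([-0.69968835, -0.0597471 ,  0.04940283,  0.71022944])}
{'clock': 0.1, 'qpos': array([-1.39001267e+00,  2.76586912e-01,  1.50599771e+00, -6.23952238e-06,
        1.36070543e+00, -1.20975807e-01]), 'qd': array([-1.23095650e-03, -1.26916592e-03, -2.27687461e-03,  7.88915880e-05,
       -1.31779576e-03, -7.81432727e-04]), 'effort': array([ 1.01488968e-03, -4.17701840e+01, -2.46404511e+01, -1.96565929e-04,
        5.82667039e-03,  2.00330231e-05]), 'position': array([ 0.17081252, -0.54855812,  0.23049827]), 'ee_rot': array([-8.48226341e-04,  9.88638776e-01,  1.50308519e-01, -2.84248349e-05]), 'contact_force': array([-0.11085624,  0.24935962,  0.09568139]), 'moment': array([-0.0192617 ,  0.04610856,  0.00701974]), 'gripper_force': 0.0, 'width': 0.08519450396619935}
```

View pics/scene0.png

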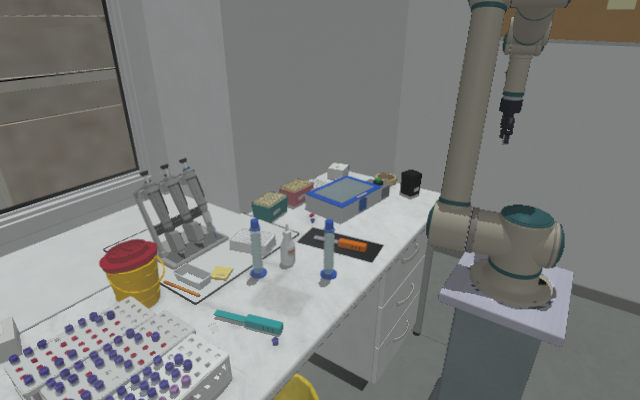

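View pics/top0.png

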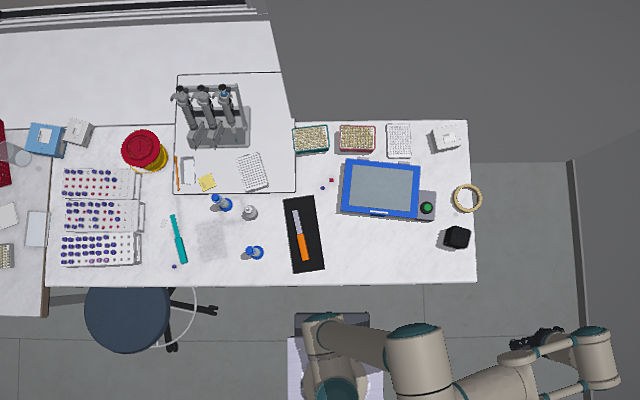

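Scene: orange opener on the black mat at top px (299,237) and scene px (350,245). The teal look-alike is at top (178,238). Two cylinders stand at top (221,203) and (254,252), with the dropper bottle at (249,212). The dock cover is at (381,190), its notch at about (379,212), and the button at (427,208).

```bash
cat > h.py <<'E'
from rig import *
import numpy as np, cv2
from scipy.spatial.transform import Rotation as R
def cam(n):
    c=calibration(n); q=c["rotation"]; return c,R.from_quat([q[1],q[2],q[3],q[0]]).as_matrix()
def ray(n,uv):
    c,M=cam(n); d=((np.array(uv,float)-[c["cx"],c["cy"]])/[c["fx"],c["fy"]]); u=d.copy()
    for _ in range(20): u=d/(1+c["k1"]*(u@u))
    v=M@np.array([u[0],-u[1],-1]); return np.array(c["xyz"]),v/np.linalg.norm(v)
def plane(n,uv,z):
    o,v=ray(n,uv); return o+v*(z-o[2])/v[2]
def tri(a,b):
    o1,v1=ray("scene",a); o2,v2=ray("top",b)
    s=np.linalg.lstsq(np.c_[v1,-v2],o2-o1,rcond=None)[0]; p,q=o1+s[0]*v1,o2+s[1]*v2
    return (p+q)/2,np.linalg.norm(p-q)
def proj(n,p):
    c,M=cam(n); x=M.T@(np.array(p)-c["xyz"]); u=np.array([x[0],-x[1]])/-x[2]; u=u*(1+c["k1"]*(u@u)); return u*[c["fx"],c["fy"]]+[c["cx"],c["cy"]]
def mask(im,lo,hi,box,mn=8):
    h=cv2.cvtColor(im,cv2.COLOR_RGB2HSV); m=cv2.inRange(h,np.array(lo),np.array(hi)); k=np.zeros_like(m)
    x0,y0,x1,y1=box; k[y0:y1,x0:x1]=m[y0:y1,x0:x1]
    cs=[c for c in cv2.findContours(k,cv2.RETR_EXTERNAL,cv2.CHAIN_APPROX_NONE)[0] if len(c)>=mn]
    return k,sorted(cs,key=cv2.contourArea,reverse=True)
def cen(k): ys,xs=np.nonzero(k); return np.array([xs.mean(),ys.mean()])
E
cat > m1.py <<'E'
from h import *
T=get_image("top"); S=get_image("scene")
np.set_printoptions(precision=4,suppress=True)
k,c=mask(T,(105,150,90),(125,255,255),(330,150,425,225))
r=cv2.minAreaRect(c[0]); b=cv2.boxPoints(r); print("cover px",b,"\nworld",[plane("top",p,.061)[:2] for p in b], plane("top",r[0],.061))
k,c=mask(S,(105,150,60),(125,255,255),(290,160,400,225)); p=cv2.approxPolyDP(cv2.convexHull(c[0]),4,True)[:,0]; print("scene cover",p,[plane("scene",q,.061)[:2] for q in p])
for n,im,bx in(("top",T,(280,190,330,275)),("scene",S,(295,225,390,260))):
    k,c=mask(im,(5,150,120),(20,255,255),bx); r=cv2.minAreaRect(c[0]); b=cv2.boxPoints(r); k2=np.zeros_like(k); cv2.drawContours(k2,c,0,255,-1)
    print(n,"orange",cen(k2),b.tolist(),plane(n,cen(k2),.02),[plane(n,q,.02)[:2] for q in b])
    k,c=mask(im,(0,0,0),(180,255,60),bx); r=cv2.minAreaRect(c[0]) ; print(n,"mat",[plane(n,q,.002)[:2] for q in cv2.boxPoints(r)],plane(n,r[0],.002))
for n,im,bx in(("top",T,(410,190,440,225)),("scene",S,(365,170,400,195))):
    k,c=mask(im,(45,80,40),(85,255,255),bx); print(n,"green",[(cen(k))],k.sum()/255)
for n,im,bx in(("top",T,(200,185,275,265)),("scene",S,(240,210,345,290))):
    k,c=mask(im,(100,120,60),(125,255,255),bx); 
    for q in c: print(n,"blue",cv2.boundingRect(q),cv2.contourArea(q),cv2.minEnclosingCircle(q))
cv2.imwrite("pics/crop1.png",cv2.cvtColor(np.vstack([cv2.resize(T[180:280,200:320],(720,600))[:300] if 0 else cv2.resize(T[185:285,200:320],(480,400),interpolation=cv2.INTER_CUBIC)]),cv2.COLOR_RGB2BGR))
cv2.imwrite("pics/crop2.png",cv2.cvtColor(cv2.resize(T[150:230,330:450],(780,520),interpolation=cv2.INTER_CUBIC),cv2.COLOR_RGB2BGR))
E
python3 m1.py
```

```text
cover px [[340.3267 210.7327]
 [345.5842 158.1584]
 [421.1287 165.7129]
 [415.8713 218.2871]] 
world [array([ 0.568 , -0.0265]), array([ 0.7472, -0.0482]), array([ 0.717 , -0.3033]), array([ 0.5386, -0.2772])] [ 0.6419 -0.1636  0.061 ]
scene cover [[380 185]
 [343 206]
 [307 193]
 [346 176]] [array([ 0.5503, -0.2865]), array([ 0.5716, -0.038 ]), array([ 0.7431, -0.0559]), array([ 0.7126, -0.2923])]
top orange [302.4332 246.7647] [[296.1764831542969, 234.29409790039062], [302.8470764160156, 232.81173706054688], [308.6588439941406, 258.9646911621094], [301.9882507324219, 260.4470520019531]] [0.4524 0.1027 0.02  ] [array([0.495 , 0.1236]), array([0.4997, 0.1008]), array([0.4111, 0.0821]), array([0.4064, 0.1046])]
top mat [array([0.619, 0.171]), array([0.6328, 0.0633]), array([0.3779, 0.0306]), array([0.3644, 0.1359])] [0.4972 0.1    0.002 ]
scene orange [351.6557 243.7358] [[337.69232177734375, 245.53846740722656], [339.34619140625, 237.2692413330078], [366.4615478515625, 242.6923065185547], [364.80767822265625, 250.96153259277344]] [0.4503 0.1054 0.02  ] [array([0.4808, 0.1395]), array
[... 154 characters left out ...]
array([0.3473, 0.1291])] [0.4394 0.0944 0.002 ]
top green [array([427.1091, 206.7636])] 55.0
scene green [array([377.8846, 179.9231])] 26.0
top blue (246, 246, 17, 14) 160.5 ((254.0, 251.5), 8.732224464416504)
top blue (219, 198, 13, 13) 44.5 ((225.35714721679688, 204.35714721679688), 6.566094875335693)
top blue (211, 194, 10, 9) 44.0 ((215.57142639160156, 197.57142639160156), 5.05086612701416)
scene blue (325, 219, 9, 13) 75.0 ((329.0, 225.3333282470703), 6.411899089813232)
scene blue (251, 218, 9, 13) 61.0 ((255.5, 224.0), 6.18475866317749)
scene blue (321, 270, 15, 9) 56.5 ((328.1428527832031, 273.5), 7.298762321472168)
scene blue (251, 269, 15, 9) 46.0 ((258.0, 272.0), 7.280210018157959)
```

Run:
```python
import cv2,numpy as np
a=cv2.imread("pics/crop1.png");b=cv2.imread("pics/crop2.png")
s=cv2.resize(cv2.imread("pics/scene0.png")[210:290,235:395],(800,400)) 
cv2.imwrite("pics/c12.png",np.hstack([a[:, :400],cv2.resize(b,(400,267))[:,:400] if 0 else cv2.copyMakeBorder(cv2.resize(b,(400,267)),0,133,0,0,cv2.BORDER_CONSTANT)]))
cv2.imwrite("pics/c3.png",s)
```

```text
(no output)
```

View pics/c12.png

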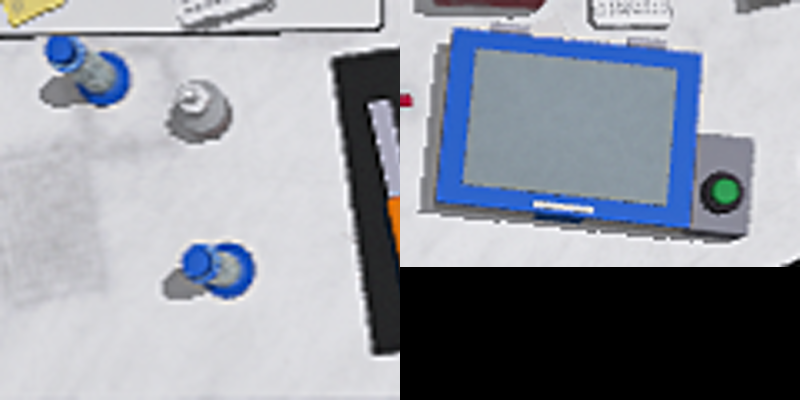

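View pics/c3.png

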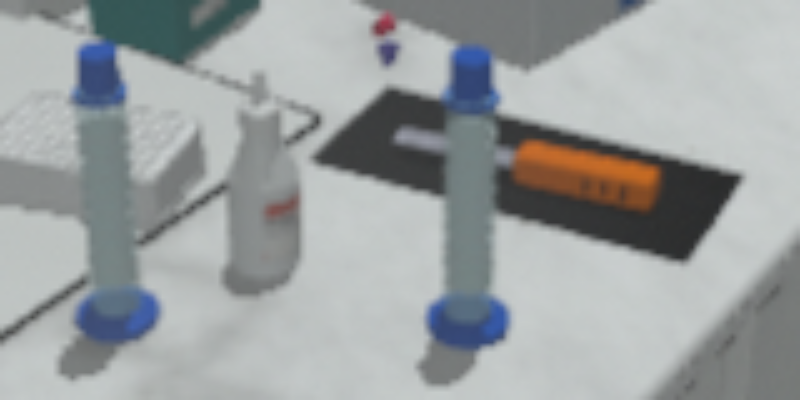

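The close crops confirm the choice: the orange-handled opener lies on the mat with its blade pointing up-image. There are two blue-footed cylinders, with stopper tops at top px (215.8,197.5) and (249.5,250.8). The bottle with the red band stands between them, and the white notch strip is at top px (414→379,212).

Run:
```python
from h import *
np.set_printoptions(precision=4,suppress=True)
for n,a,b in(("A top",(329.4,220.4),(249.5,250.7)),("A foot",(328.6,273.6),(258,252.2)),("B top",(254.4,219.8),(215.7,197.5)),("B foot",(258.6,272.4),(226,204.2)),
 ("button",(377.9,179.9),(427.1,206.8)),("handle",(351.6,243.7),(302.4,246.8)),("cover front L",(343,206),(340.3,210.7)),("cover front R",(380,185),(415.9,218.3)),("back L",(307,193),(345.6,158.2)),("bottle tip",(287,225.5),(247.2,209.3))): print(n,*tri(a,b))
for n,p in(("A",(258,252.2)),("B",(226,204.2))): print(n,plane("top",p,.008))
for n,p in(("A",(249.5,250.7)),("B",(215.7,197.5))): print(n,plane("top",p,.174))
# notch strip: white px inside the blue frame
T=get_image("top")
print("notch strip",plane("top",(330+ (563/400*120-120)*0+ (163/400*120),150+208/267*80),.06))
print("button", plane("top",(427.1,206.8),.06))
```

```text
A top [0.4353 0.258  0.1748] 0.0014529030751276558
A foot [0.437  0.2563 0.0013] 0.0005562898857107221
B top [0.6027 0.3665 0.1729] 0.002883073540410881
B foot [0.6039 0.3683 0.0035] 0.001129539245976735
button [ 0.5752 -0.3153  0.0677] 0.0009569784255412493
handle [0.4522 0.1028 0.0182] 0.00040016038978258917
cover front L [ 0.5663 -0.0268  0.0671] 0.0024228937166035484
cover front R [ 0.541  -0.2747  0.067 ] 0.006793434818894742
back L [ 0.7432 -0.05    0.0639] 0.0073338469686553805
bottle tip [0.5695 0.2742 0.1244] 0.0005482270229431633
A [0.4365 0.2552 0.008 ]
B [0.6037 0.3677 0.008 ]
A [0.4347 0.2578 0.174 ]
B [0.6014 0.3653 0.174 ]
notch strip [ 0.5608 -0.1548  0.06  ]
button [ 0.5766 -0.3168  0.06  ]
```

>>> apply_moves(steps=[28.1,65.1,0,-5.2,28.1,65.1,0,-5.2,28.1,65.1,0,-5.2,28.1,65.1,0,-5.2,28.1,65.1,0,-5.2,28.1,65.1,0,-5.2,28.1,65.1,0,-5.2,28.1,65.1,0,-5.2], jaw=60, newtons=60)

```text
clock: 0.92
position: [0.3032, -0.2411, 0.2314]
ee_rot: [0.0, 0.994, 0.105, 0.0]
contact_force: [1.9, 0.4, 0.4]
width: 0.0656
gripper_force: 0.0
```

>>> apply_moves(steps=[14.5,33.6,0,0,14.5,33.6,0,0,14.5,33.6,0,0,14.5,33.6,0,0,14.5,33.6,0,0,14.5,33.6,0,0,14.5,33.6,0,0,14.5,33.6,0,0])

```text
clock: 1.58
position: [0.4353, 0.0652, 0.2316]
ee_rot: [0.0, 0.994, 0.106, 0.0]
contact_force: [0.9, -1.6, 0.3]
width: 0.0655
gripper_force: 0.0
```

>>> apply_moves(steps=[0,0,0,0,0,0,0,0,0,0,0,0,0,0,0,0])

```text
clock: 1.92
position: [0.4345, 0.0619, 0.2312]
ee_rot: [0.0, 0.995, 0.105, -0.0]
contact_force: [1.0, 0.1, -0.3]
width: 0.0654
gripper_force: 0.0
```

>>> apply_moves(steps=[1.75,4.1,-1,0,1.75,4.1,-5,0,1.75,4.1,-9,0,1.75,4.1,-13,0,1.75,4.1,-17,0,1.75,4.1,-20,0,1.75,4.1,-22.4,0,1.75,4.1,-22.4,0])

```text
clock: 2.58
position: [0.4487, 0.1018, 0.0037]
ee_rot: [0.0, 0.995, 0.104, -0.005]
contact_force: [-0.9, -0.2, 0.8]
width: 0.0653
gripper_force: 0.0
```

>>> apply_moves(steps=[0,0,0,0,0,0,0,0,0,0,0,0,0,0,0,0,0,0,0,0], jaw=255)

```text
clock: 3.0
position: [0.4544, 0.1038, 0.0094]
ee_rot: [0.0, 0.994, 0.105, 0.002]
contact_force: [-0.6, -2.7, 5.4]
width: 0.0226
gripper_force: 59.7
```

>>> apply_moves(steps=[0,0,2,0,0,0,6,0,0,0,10,0,0,0,10,0,0,0,10,0,0,0,10,0])

```text
clock: 3.5
position: [0.4523, 0.1041, 0.1079]
ee_rot: [0.0, 0.994, 0.105, 0.001]
contact_force: [-1.7, 0.4, -1.3]
width: 0.0226
gripper_force: 59.0
```

Run:
```python
from h import *
np.set_printoptions(precision=4,suppress=True)
T=get_image("top"); S=get_image("scene"); s=get_state(); print(s["position"],s["ee_rot"],s["width"])
a=cv2.resize(T[170:290,240:400],(400,300)); b=cv2.resize(S[150:270,280:440],(400,300))
cv2.imwrite("pics/grip.png",cv2.cvtColor(np.hstack([a,b]),cv2.COLOR_RGB2BGR))
```

```text
[0.4513 0.104  0.1064] [ 0.      0.9944  0.1053 -0.0012] 0.02220730696677947
```

View pics/grip.png

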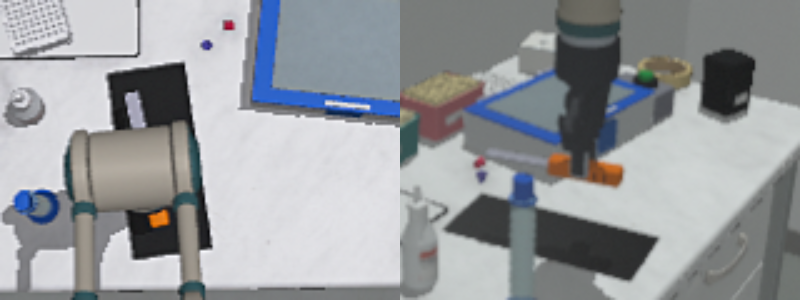

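The opener is held level. Its tip is at top px (292.8,207.2) and scene px (315,211.2).

Run:
```python
from h import *
np.set_printoptions(precision=4,suppress=True)
T=get_image("top");S=get_image("scene")
kt,_=mask(T,(110,10,130),(150,80,255),(285,200,305,230)); ks,_=mask(S,(110,10,110),(150,80,255),(305,200,345,225))
for n,k in(("top",kt),("scene",ks)):
    ys,xs=np.nonzero(k); print(n,len(xs),xs.min() if len(xs) else 0,ys.min() if len(xs) else 0)
    print(cv2.fitLine(np.c_[xs,ys].astype(np.float32),cv2.DIST_L2,0,.01,.01).ravel(), [(x,y) for x,y in zip(xs,ys) if x<xs.min()+3 and n=="scene" or n=="top" and y<ys.min()+2])
p,e=tri((315,211.2),(292.8,207.2)); print(p,e); s=get_state(); print("rel",p-s["position"],"exp fwd .13", .13*np.cos(np.radians(12.1)),.13*np.sin(np.radians(12.1)))
for z in(.105,.115,.125): print(z,plane("top",(292.5,206.5),z))
```

```text
top 73 285 207
[  0.1827   0.9832 293.3151 213.9178] [(np.int64(293), np.int64(207)), (np.int64(294), np.int64(207)), (np.int64(290), np.int64(208)), (np.int64(291), np.int64(208)), (np.int64(292), np.int64(208)), (np.int64(293), np.int64(208)), (np.int64(294), np.int64(208))]
scene 117 310 200
[  0.9832  -0.1824 324.4102 213.3333] [(np.int64(312), np.int64(217)), (np.int64(310), np.int64(218)), (np.int64(311), np.int64(218)), (np.int64(312), np.int64(218)), (np.int64(310), np.int64(219)), (np.int64(310), np.int64(220)), (np.int64(311), np.int64(220)), (np.int64(311), np.int64(221)), (np.int64(311), np.int64(222)), (np.int64(312), np.int64(222)), (np.int64(312), np.int64(223))]
[0.5756 0.1283 0.1082] 0.0008415852129181247
rel [0.1243 0.0244 0.0021] exp fwd .13 0.12711182077861882 0.027250413177496834
0.105 [0.5787 0.1297 0.105 ]
0.115 [0.5774 0.129  0.115 ]
0.125 [0.576  0.1283 0.125 ]
```

>>> apply_moves(steps=[-6.5,-23.7,0,-18.8,-6.5,-23.7,0,-18.8,-6.5,-23.7,0,-18.8,-6.5,-23.7,0,-18.8,-6.5,-23.7,0,-18.8,-6.5,-23.7,0,-18.8,-6.5,-23.7,0,-18.8,-6.5,-23.7,0,-18.8])

```text
clock: 4.37
position: [0.3867, -0.1345, 0.1065]
ee_rot: [-0.0, 0.998, -0.061, -0.001]
contact_force: [-0.9, 0.4, -0.9]
width: 0.0227
gripper_force: 59.2
```

>>> apply_moves(steps=[0,0,-3,0,0,0,-5.8,0,0,0,-5.8,0,0,0,-5.8,0,0,0,-5.8,0])

```text
clock: 4.78
position: [0.3882, -0.1322, 0.0498]
ee_rot: [-0.0, 0.998, -0.058, 0.0]
contact_force: [1.0, 0.5, -1.1]
width: 0.0227
gripper_force: 59.2
```

Run:
```python
from h import *
np.set_printoptions(precision=4,suppress=True)
T=get_image("top"); S=get_image("scene"); s=get_state(); print(s["position"],s["ee_rot"],s["width"])
a=cv2.resize(T[150:250,320:440],(400,333)); b=cv2.resize(S[165:248,300:400],(400,332))
cv2.imwrite("pics/pre.png",cv2.cvtColor(np.hstack([a[:332],b]),cv2.COLOR_RGB2BGR))
```

```text
[ 0.3889 -0.1329  0.0505] [ 0.0005  0.9983 -0.0579  0.0012] 0.022436708860175885
```

View pics/pre.png

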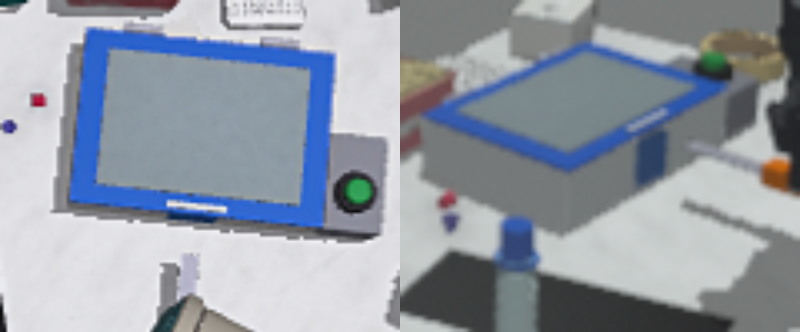

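The blade tip at top px (377,226) and scene px (372.5,201.8) is in line with the notch patch at scene (362,199→212). Next I check the height.

Run:
```python
from h import *
np.set_printoptions(precision=4,suppress=True)
print(tri((372.5,201.7),(377,225.7)))
x=np.array([.993,-.1175]);N=np.array([.5535,-.153])
def front(uv):
    o,v=ray("scene",uv); t=((N-o[:2])@x)/(v[:2]@x); p=o+t*v; return p,(p[:2]-N)@[.1175,.993]
S=get_image("scene")
# column profile through patch
for u in(360,362,364): print(u,[tuple(int(c) for c in S[v,u]) for v in range(192,214)])
for v in(197,198,199,205,211,212): print(v,*front((362.5,v)))
for z in(.04,.046,.051,.056,.061): print(z,proj("scene",[*N,z]))
print("tip pred",[proj("scene",[.5155,-.1485,z]) for z in(.046,.051,.056)])
```

```text
(array([ 0.5147, -0.1493,  0.0503]), np.float64(0.005355307804440087))
360 [(120, 134, 137), (101, 117, 132), (87, 111, 156), (134, 148, 173), (124, 135, 164), (50, 80, 148), (68, 83, 120), (72, 82, 99), (51, 67, 98), (46, 65, 98), (46, 65, 98), (45, 66, 98), (46, 65, 98), (44, 64, 97), (45, 63, 97), (45, 65, 98), (44, 65, 97), (45, 63, 97), (49, 67, 98), (86, 94, 109), (115, 119, 121), (170, 174, 173)]
362 [(99, 115, 130), (83, 109, 155), (134, 148, 173), (123, 134, 162), (50, 81, 148), (61, 78, 118), (66, 78, 98), (50, 67, 97), (44, 64, 97), (46, 66, 99), (46, 65, 99), (45, 65, 99), (45, 66, 99), (43, 63, 98), (44, 64, 97), (45, 64, 97), (49, 68, 98), (48, 67, 97), (87, 95, 109), (116, 120, 123), (169, 173, 173), (201, 207, 206)]
364 [(82, 109, 157), (135, 149, 173), (123, 136, 167), (52, 84, 152), (68, 83, 120), (72, 84, 102), (50, 68, 96), (44, 63, 96), (43, 64, 98), (44, 64, 99), (43, 63, 98), (45, 64, 98), (45, 65, 98), (42, 63, 96), (44, 65, 97), (42, 64, 96), (48, 70, 104), (88, 97, 115), (152, 156, 158), (193, 197, 198), (204, 209, 208), (202, 207, 207)]
197 [ 0.554  -0.1489  0.059 ] 0.004172061387486139
198 [ 0.5539 -0.1492  0.0547] 0.003812435496164937
199 [ 0.5539 -0.1496  0.0505] 0.0034516800999976668
205 [ 0.5536 -0.1517  0.0247] 0.001263127011515243
211 [ 0.5534 -0.154  -0.0016] -0.00096746229049721
212 [ 0.5533 -0.1543 -0.006 ] -0.0013433993271489604
0.04 [362.898  201.2267]
0.046 [362.9777 199.7847]
0.051 [363.0444 198.5791]
0.056 [363.1113 197.3699]
0.061 [363.1783 196.1572]
tip pred [array([371.4123, 202.6956]), array([371.4927, 201.4753]), array([371.5735, 200.2513])]
```

>>> apply_moves(steps=[1.5,-0.2,0,0,3,-0.35,0,0,4,-0.5,0,0,5,-0.6,0,0,5,-0.6,0,0,5,-0.6,0,0])

```text
clock: 5.43
position: [0.4377, -0.1389, 0.0495]
ee_rot: [0.0, 0.998, -0.058, -0.0]
contact_force: [-0.3, 0.2, -0.9]
width: 0.0225
gripper_force: 59.2
```

>>> apply_moves(steps=[1,-0.1,0,0,2,-0.2,0,0,2.5,-0.3,0,0,2.5,-0.3,0,0])

```text
clock: 5.77
position: [0.4646, -0.1427, 0.0495]
ee_rot: [0.0, 0.998, -0.058, 0.001]
contact_force: [0.1, -0.0, -0.0]
width: 0.0226
gripper_force: 59.2
```

>>> apply_moves(steps=[0.1,0,2.4,0,0.5,-0.1,4.3,0,1.2,-0.15,6.2,0,2.2,-0.25,7.9,0,3.3,-0.4,9.5,0,4.7,-0.55,10.9,0,4.7,-0.55,10.9,0])

```text
clock: 6.35
position: [0.5135, -0.1487, 0.161]
ee_rot: [0.001, 0.998, -0.058, 0.004]
contact_force: [0.7, -0.7, -0.6]
width: 0.0227
gripper_force: 59.3
```

Run:
```python
from h import *
np.set_printoptions(precision=4,suppress=True)
T=get_image("top"); S=get_image("scene"); s=get_state(); print(s["position"],s["ee_rot"],s["contact_force"])
a=cv2.resize(T[130:250,320:440],(400,400)); b=cv2.resize(S[130:230,290:390],(400,400))
cv2.imwrite("pics/lift.png",cv2.cvtColor(np.hstack([a,b]),cv2.COLOR_RGB2BGR))
```

```text
[ 0.5091 -0.1474  0.158 ] [ 0.0001  0.9983 -0.0583 -0.0005] [-0.443   0.6719 -1.1692]
```

View pics/lift.png

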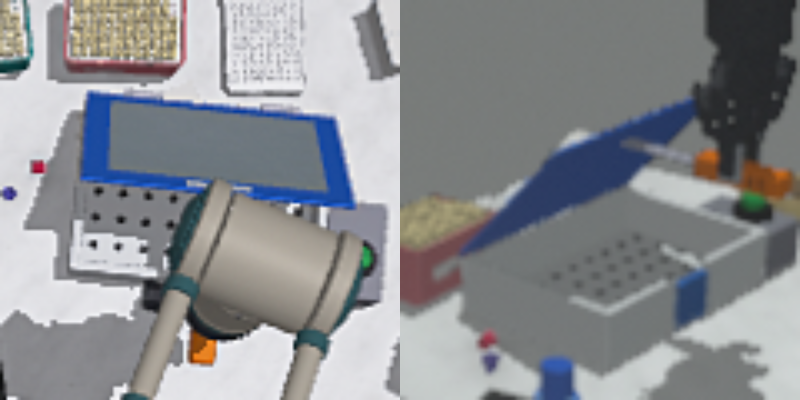

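The cover is about 0.8 rad up, resting on the blade. I continue the arc past vertical.

>>> apply_moves(steps=[1.8,-0.2,1.4,0,3.6,-0.4,2.4,0,5.6,-0.65,3.1,0,7.5,-0.9,3.4,0,9.2,-1.1,3.5,0,10.8,-1.3,3.5,0,11.8,-1.4,3.5,0,11.8,-1.4,3.5,0])

```text
clock: 7.12
position: [0.628, -0.1615, 0.1914]
ee_rot: [-0.0, 0.998, -0.058, -0.001]
contact_force: [-0.2, 0.0, -1.2]
width: 0.0225
gripper_force: 59.3
```

>>> apply_moves(steps=[0,0,0,0,0,0,0,0,0,0,0,0,0,0,0,0,0,0,0,0,0,0,0,0])

```text
clock: 7.62
position: [0.6273, -0.1614, 0.1936]
ee_rot: [0.0, 0.998, -0.059, 0.0]
contact_force: [0.1, 0.7, -0.5]
width: 0.0228
gripper_force: 59.3
```

Run:
```python
from h import *
np.set_printoptions(precision=4,suppress=True)
T=get_image("top"); S=get_image("scene"); s=get_state(); print(s["clock"],s["position"],s["ee_rot"],s["contact_force"])
a=cv2.resize(T[110:230,320:440],(400,400)); b=cv2.resize(S[130:230,290:390],(400,400))
cv2.imwrite("pics/lift2.png",cv2.cvtColor(np.hstack([a,b]),cv2.COLOR_RGB2BGR))
```

```text
7.7167 [ 0.6275 -0.1615  0.1936] [ 0.0001  0.9983 -0.0585  0.0001] [ 0.0505 -1.2726 -1.0087]
```

View pics/lift2.png

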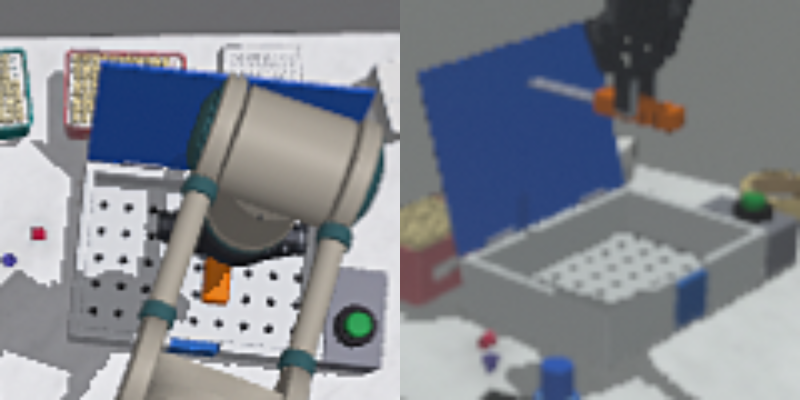

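The cover is fully back against its stop. Now I return the opener to the mat.

>>> apply_moves(steps=[-4,0.5,0,0,-8,1,0,0,-12,3,0,2,-15,6.5,0,6,-17.2,10,0,10,-17.2,14,0,14.3,-17.2,18,0,14.3,-17.2,22,-1,14.3])

```text
clock: 8.38
position: [0.4561, 0.058, 0.1859]
ee_rot: [0.0, 0.998, 0.066, 0.003]
contact_force: [1.5, 0.2, 0.2]
width: 0.0224
gripper_force: 59.3
```

>>> apply_moves(steps=[0,3.9,-3,0,0,3.9,-7,0,0,3.9,-11,0,0,3.9,-13,0,0,3.9,-13,0,0,3.9,-13,0])

```text
clock: 8.88
position: [0.4551, 0.0956, 0.0534]
ee_rot: [0.0, 0.998, 0.066, -0.001]
contact_force: [0.6, -0.5, 0.2]
width: 0.0224
gripper_force: 59.3
```

>>> apply_moves(steps=[0,0,-2,0,0,0,-3.5,0,0,0,-4.2,0,0,0,-4.4,0,0,0,-4.4,0,0,0,-4.4,0])

```text
clock: 9.38
position: [0.4568, 0.0955, 0.011]
ee_rot: [0.0, 0.998, 0.066, 0.001]
contact_force: [-0.4, 0.8, -1.3]
width: 0.0227
gripper_force: 59.3
```

>>> apply_moves(steps=[0,0,-0.2,0,0,0,-0.3,0,0,0,-0.3,0])

```text
clock: 9.63
position: [0.457, 0.0956, 0.0094]
ee_rot: [0.0, 0.998, 0.066, 0.002]
contact_force: [-3.6, -0.7, 17.4]
width: 0.0224
gripper_force: 61.6
```

>>> apply_moves(steps=[0,0,0.2,0,0,0,0.2,0,0,0,0.2,0,0,0,0.2,0,0,0,0.2,0], jaw=60)

```text
clock: 10.05
position: [0.4555, 0.0956, 0.0087]
ee_rot: [0.0, 0.998, 0.066, -0.0]
contact_force: [0.4, -0.7, 0.2]
width: 0.0653
gripper_force: 0.0
```

>>> apply_moves(steps=[0,0,3,0,0,0,7,0,0,0,11,0,0,0,15,0,0,0,19,0,0,0,23,0,0,0,26,0,0,0,26,0])

```text
clock: 10.72
position: [0.4592, 0.0959, 0.2753]
ee_rot: [0.0, 0.998, 0.066, 0.007]
contact_force: [0.4, 0.1, -1.0]
width: 0.0652
gripper_force: 0.0
```

>>> apply_moves(steps=[-2.2,4,0,0,-2.2,8,0,0,-2.2,12,0,0,-2.2,16.1,0,0,-2.2,16.1,0,0,-2.2,16.1,0,0,-2.2,16.1,0,0])

```text
clock: 11.3
position: [0.4331, 0.2561, 0.2678]
ee_rot: [0.001, 0.998, 0.067, -0.001]
contact_force: [-0.5, -0.2, -0.4]
width: 0.0651
gripper_force: 0.0
```

Run:
```python
from h import *
np.set_printoptions(precision=4,suppress=True)
T=get_image("top"); S=get_image("scene"); s=get_state(); print(s["clock"],s["position"],s["ee_rot"],s["contact_force"])
k,c=mask(S,(100,120,60),(125,255,255),(240,210,345,290))
for q in c: print(cv2.boundingRect(q))
print("pred tcp px",proj("scene",[.436,.257,.174]))
k,c=mask(T,(5,150,120),(20,255,255),(270,180,340,275)); r=cv2.minAreaRect(c[0]); print("opener",plane("top",r[0],.02),r)
```

```text
11.4 [0.4335 0.2553 0.2683] [ 0.0006  0.9978  0.0656 -0.0005] [0.5105 0.9347 0.2654]
(325, 220, 9, 13)
(251, 218, 9, 13)
(321, 270, 15, 9)
(251, 269, 15, 9)
pred tcp px [329.649  220.4924]
opener [0.455  0.0949 0.02  ] ((304.7099914550781, 245.96998596191406), (26.728639602661133, 7.071067810058594), 81.8698959350586)
```

>>> apply_moves(steps=[0.25,0.15,-1,0,0.25,0.15,-4,0,0.25,0.15,-7,0,0.25,0.15,-10,0,0.25,0.15,-13,0,0.25,0.15,-15,0,0.25,0.15,-15.8,0,0.25,0.15,-15.8,0])

```text
clock: 12.07
position: [0.4348, 0.2565, 0.1086]
ee_rot: [0.001, 0.998, 0.065, -0.002]
contact_force: [0.1, 0.4, 0.6]
width: 0.0654
gripper_force: 0.0
```

>>> apply_moves(steps=[0,0,0,0,0,0,0,0,0,0,0,0,0,0,0,0,0,0,0,0], jaw=150, newtons=30)

```text
clock: 12.48
position: [0.4366, 0.2584, 0.1118]
ee_rot: [-0.0, 0.998, 0.066, 0.001]
contact_force: [-0.6, -0.3, 0.0]
width: 0.035
gripper_force: 0.0
```

Open to 35 mm around the 28 mm column and well centred. Now close gently.

>>> apply_moves(steps=[0,0,0,0,0,0,0,0,0,0,0,0,0,0,0,0], jaw=210, newtons=40)

```text
clock: 12.82
position: [0.4366, 0.2587, 0.1116]
ee_rot: [-0.001, 0.998, 0.066, 0.001]
contact_force: [-0.5, 1.7, 6.5]
width: 0.027
gripper_force: 39.6
```

>>> apply_moves(steps=[0,0,2,0,0,0,5,0,0,0,8,0,0,0,10,0,0,0,10,0,0,0,10,0])

```text
clock: 13.32
position: [0.4362, 0.2579, 0.2109]
ee_rot: [0.0, 0.998, 0.066, 0.0]
contact_force: [-0.3, 1.2, -1.6]
width: 0.0271
gripper_force: 39.6
```

Run:
```python
from h import *
np.set_printoptions(precision=4,suppress=True)
T=get_image("top"); S=get_image("scene"); s=get_state(); print(s["clock"],s["position"],s["width"],s["gripper_force"])
k,c=mask(S,(100,120,60),(125,255,255),(240,150,345,290))
for q in c: print(cv2.boundingRect(q))
b=cv2.resize(S[120:300,230:410],(400,400));a=cv2.resize(T[110:290,200:380],(400,400))
cv2.imwrite("pics/cyl.png",cv2.cvtColor(np.hstack([a,b]),cv2.COLOR_RGB2BGR))
```

```text
13.4167 [0.4348 0.2574 0.209 ] 0.026657556951174256 39.59437966346741
(295, 150, 26, 43)
(321, 240, 17, 9)
(251, 218, 9, 13)
(251, 269, 15, 9)
(332, 188, 4, 10)
```

View pics/cyl.png

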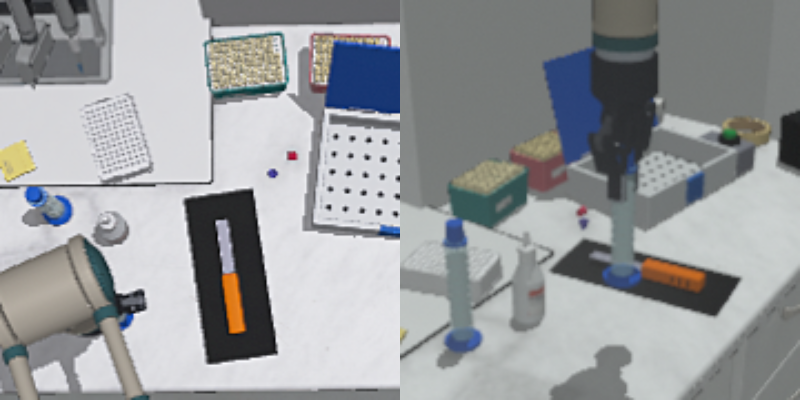

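Cylinder A hangs upright in the grip, and the opener lies on the mat. I carry A to the dock.

>>> apply_moves(steps=[0.6,-1.5,1,0,1.7,-4.5,2,0,3.1,-8,2,0,4.4,-11.5,2,0,5.7,-15,2,0,7.1,-18.5,2,0,8.4,-22,2,0,9.8,-25.5,2,0])

```text
clock: 14.08
position: [0.533, 0.0014, 0.2284]
ee_rot: [-0.0, 0.998, 0.066, -0.002]
contact_force: [0.0, -0.1, -1.4]
width: 0.0268
gripper_force: 39.6
```

>>> apply_moves(steps=[1.3,-3.5,0,0,2.7,-7,0,0,4,-10.5,0,0,5.4,-14,0,0,6.7,-17.5,0,0,7.6,-20,0,0,8.2,-21.4,0,0,8.3,-21.8,0,0])

```text
clock: 14.75
position: [0.6171, -0.2172, 0.2279]
ee_rot: [-0.001, 0.998, 0.065, -0.002]
contact_force: [-0.1, 0.6, -1.4]
width: 0.0268
gripper_force: 39.7
```

>>> apply_moves(steps=[0,0,0,0,0,0,0,0])

```text
clock: 14.92
position: [0.6162, -0.2132, 0.2298]
ee_rot: [-0.001, 0.998, 0.067, -0.001]
contact_force: [0.5, -0.3, -1.9]
width: 0.0272
gripper_force: 39.7
```

>>> apply_moves(steps=[0,0,-2,0,0,0,-4.5,0,0,0,-7,0,0,0,-9,0,0,0,-10,0,0,0,-10.3,0,0,0,-10.3,0,0,0,-10.3,0])

```text
clock: 15.58
position: [0.6179, -0.2145, 0.1292]
ee_rot: [0.001, 0.998, 0.067, 0.001]
contact_force: [-0.1, 0.5, -2.1]
width: 0.0271
gripper_force: 39.7
```

>>> apply_moves(steps=[0,0,-0.2,0,0,0,-0.2,0,0,0,-0.2,0])

```text
clock: 15.83
position: [0.6175, -0.2151, 0.1267]
ee_rot: [0.0, 0.998, 0.066, 0.001]
contact_force: [0.1, 0.8, -2.0]
width: 0.0271
gripper_force: 39.7
```

>>> apply_moves(steps=[0,0,-0.2,0,0,0,-0.2,0,0,0,-0.2,0])

```text
clock: 16.08
position: [0.617, -0.2149, 0.1237]
ee_rot: [-0.0, 0.998, 0.066, -0.0]
contact_force: [0.3, -0.3, -1.7]
width: 0.0272
gripper_force: 39.7
```

>>> apply_moves(steps=[0,0,-0.1,0,0,0,-0.1,0,0,0,-0.1,0])

```text
clock: 16.33
position: [0.6173, -0.2149, 0.1235]
ee_rot: [0.0, 0.998, 0.066, 0.0]
contact_force: [0.6, 0.4, 3.4]
width: 0.027
gripper_force: 40.2
```

Contact. Release slowly, then rise.

>>> apply_moves(steps=[0,0,0,0,0,0,0,0,0,0,0,0,0,0,0,0], jaw=150)

```text
clock: 16.67
position: [0.6171, -0.215, 0.1225]
ee_rot: [0.0, 0.998, 0.066, -0.0]
contact_force: [0.8, 0.3, 0.5]
width: 0.0352
gripper_force: 0.0
```

>>> apply_moves(steps=[0,0,0,0,0,0,0,0,0,0,0,0,0,0,0,0], jaw=60)

```text
clock: 17.0
position: [0.6171, -0.2149, 0.1228]
ee_rot: [0.0, 0.998, 0.066, 0.0]
contact_force: [0.5, 0.3, -0.1]
width: 0.0653
gripper_force: 0.0
```

>>> apply_moves(steps=[0,0,2,0,0,0,6,0,0,0,10,0,0,0,14,0,0,0,15,0,0,0,15,0])

```text
clock: 17.5
position: [0.619, -0.2157, 0.2777]
ee_rot: [0.002, 0.998, 0.066, 0.004]
contact_force: [-0.4, -0.1, -0.3]
width: 0.0653
gripper_force: 0.0
```

>>> apply_moves(steps=[-0.2,3,0,0,-0.3,7,0,0,-0.4,11,0,0,-0.5,15,0,0,-0.6,19,0,0,-0.7,23,0,0,-0.8,27,0,0,-0.9,31,0,0], jaw=100)

```text
clock: 18.17
position: [0.6066, 0.0969, 0.2703]
ee_rot: [0.0, 0.998, 0.066, -0.002]
contact_force: [0.1, -0.6, 0.5]
width: 0.0516
gripper_force: 0.0
```

>>> apply_moves(steps=[-0.1,4,0,0,-0.2,8,0,0,-0.3,12,0,0,-0.4,16,0,0,-0.5,20,0,0,-0.5,24,0,0,-0.5,27.2,0,0,-0.5,27.2,0,0])

```text
clock: 18.83
position: [0.6011, 0.3737, 0.2688]
ee_rot: [-0.001, 0.998, 0.069, -0.002]
contact_force: [-0.5, -0.9, -0.2]
width: 0.0517
gripper_force: 0.0
```

Run:
```python
from h import *
np.set_printoptions(precision=4,suppress=True)
T=get_image("top"); S=get_image("scene"); s=get_state(); print(s["clock"],s["position"],s["width"],s["contact_force"])
k,c=mask(S,(100,120,60),(125,255,255),(240,150,300,290))
for q in c: print(cv2.boundingRect(q))
print("pred",proj("scene",[.603,.367,.174]))
b=cv2.resize(S[120:300,230:410],(400,400));a=cv2.resize(T[110:290,270:450],(400,400))
cv2.imwrite("pics/cyl2.png",cv2.cvtColor(np.hstack([a,b]),cv2.COLOR_RGB2BGR))
```

```text
18.9333 [0.6019 0.368  0.2696] 0.051891615192352775 [ 0.9458 -0.3581 -0.3739]
(251, 219, 8, 12)
(251, 269, 15, 9)
(295, 150, 5, 19)
pred [254.6927 219.5827]
```

View pics/cyl2.png

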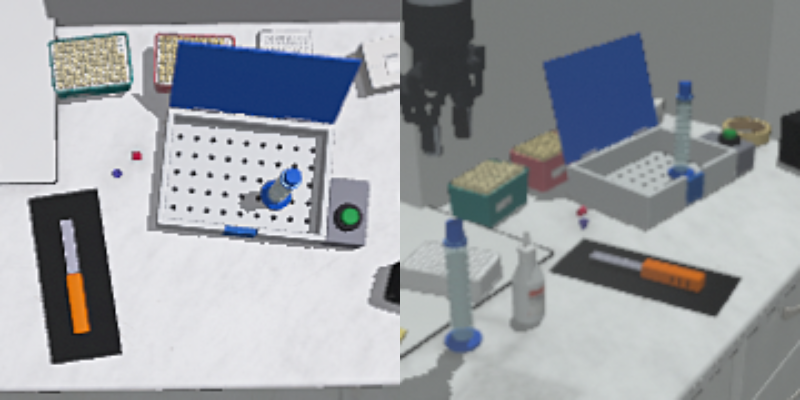

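Cylinder A stands in the dock and the gripper is above B. Descend on B.

>>> apply_moves(steps=[0.1,0,-1,0,0.1,0,-4,0,0.1,0,-7,0,0.1,0,-10,0,0.1,0,-13,0,0.1,0,-15,0,0.1,0,-15.8,0,0.1,0,-15.8,0])

```text
clock: 19.6
position: [0.6026, 0.3645, 0.1114]
ee_rot: [0.001, 0.998, 0.065, -0.003]
contact_force: [-0.9, -0.3, -1.3]
width: 0.0516
gripper_force: 0.0
```

>>> apply_moves(steps=[0,0,0,0,0,0,0,0,0,0,0,0], jaw=150, newtons=30)

```text
clock: 19.85
position: [0.6053, 0.3673, 0.117]
ee_rot: [-0.001, 0.998, 0.066, 0.002]
contact_force: [0.1, 0.6, -0.2]
width: 0.0349
gripper_force: 0.0
```

>>> apply_moves(steps=[0,0,0,0,0,0,0,0,0,0,0,0,0,0,0,0], jaw=210, newtons=40)

```text
clock: 20.18
position: [0.6051, 0.3679, 0.1168]
ee_rot: [-0.001, 0.998, 0.066, 0.002]
contact_force: [-0.8, 1.1, 5.9]
width: 0.0269
gripper_force: 39.9
```

>>> apply_moves(steps=[0,0,2,0,0,0,5,0,0,0,8,0,0,0,11,0,0,0,12,0,0,0,12,0])

```text
clock: 20.68
position: [0.6053, 0.3677, 0.238]
ee_rot: [-0.001, 0.998, 0.066, 0.003]
contact_force: [-0.7, 1.0, -1.7]
width: 0.0268
gripper_force: 39.6
```

>>> apply_moves(steps=[0.5,0,2.5,0,1,0,4,0,1.8,-3,4,0,2.4,-6.5,4,0,2.4,-10,4,0,2.4,-13.5,4,0,2.4,-17,4,0,2.4,-20.5,4,0])

```text
clock: 21.35
position: [0.6266, 0.1603, 0.2713]
ee_rot: [0.0, 0.998, 0.066, -0.003]
contact_force: [0.5, -0.2, -2.1]
width: 0.0271
gripper_force: 39.9
```

>>> apply_moves(steps=[0,-3.5,0,0,0,-7,0,0,0,-10.5,0,0,0,-14,0,0,0,-17.5,0,0,0,-21,0,0,0,-24.5,0,0,0,-27.3,0,0])

```text
clock: 22.02
position: [0.6265, -0.1134, 0.2714]
ee_rot: [-0.0, 0.998, 0.066, -0.003]
contact_force: [-0.6, -0.3, -2.3]
width: 0.027
gripper_force: 40.0
```

>>> apply_moves(steps=[0,0,-2.5,0,0,0,-5.5,0,0,0,-8.5,0,0,0,-8.5,0,0,0,-8.5,0])

```text
clock: 22.43
position: [0.6257, -0.1103, 0.186]
ee_rot: [-0.001, 0.998, 0.066, -0.004]
contact_force: [0.5, 0.4, -1.4]
width: 0.027
gripper_force: 39.8
```

>>> apply_moves(steps=[0,0,-2,0,0,0,-4,0,0,0,-5,0,0,0,-5.2,0,0,0,-5.2,0,0,0,-5.2,0])

```text
clock: 22.93
position: [0.6291, -0.1111, 0.1392]
ee_rot: [0.0, 0.998, 0.066, 0.001]
contact_force: [0.7, 0.4, -1.9]
width: 0.0269
gripper_force: 40.1
```

>>> apply_moves(steps=[0,0,-0.2,0,0,0,-0.2,0,0,0,-0.2,0])

```text
clock: 23.18
position: [0.6284, -0.111, 0.1366]
ee_rot: [0.0, 0.998, 0.066, 0.001]
contact_force: [-0.2, -0.2, -1.3]
width: 0.0273
gripper_force: 40.1
```

>>> apply_moves(steps=[0,0,-0.2,0,0,0,-0.2,0,0,0,-0.2,0])

```text
clock: 23.43
position: [0.628, -0.1109, 0.1337]
ee_rot: [0.0, 0.998, 0.066, -0.0]
contact_force: [-0.4, -0.3, -2.4]
width: 0.027
gripper_force: 40.1
```

>>> apply_moves(steps=[0,0,-0.3,0,0,0,-0.3,0,0,0,-0.3,0])

```text
clock: 23.68
position: [0.6279, -0.1109, 0.1304]
ee_rot: [-0.0, 0.998, 0.066, -0.0]
contact_force: [0.1, -0.5, -1.5]
width: 0.0269
gripper_force: 40.1
```

>>> apply_moves(steps=[0,0,-0.1,0,0,0,-0.1,0,0,0,-0.1,0])

```text
clock: 23.93
position: [0.6281, -0.1109, 0.1297]
ee_rot: [0.0, 0.998, 0.066, -0.0]
contact_force: [0.3, -0.4, -2.0]
width: 0.0266
gripper_force: 40.1
```

>>> apply_moves(steps=[0,0,-0.1,0,0,0,-0.1,0,0,0,-0.1,0])

```text
clock: 24.18
position: [0.6281, -0.111, 0.1288]
ee_rot: [0.0, 0.998, 0.066, 0.0]
contact_force: [0.7, -0.2, -2.0]
width: 0.0271
gripper_force: 40.2
```

>>> apply_moves(steps=[0,0,-0.1,0,0,0,-0.1,0,0,0,-0.1,0])

```text
clock: 24.43
position: [0.6284, -0.1109, 0.1288]
ee_rot: [0.0, 0.998, 0.066, 0.001]
contact_force: [-0.3, 0.9, 4.3]
width: 0.0273
gripper_force: 40.6
```

>>> apply_moves(steps=[0,0,0,0,0,0,0,0,0,0,0,0,0,0,0,0], jaw=150)

```text
clock: 24.77
position: [0.628, -0.1109, 0.1275]
ee_rot: [-0.0, 0.998, 0.066, -0.0]
contact_force: [0.3, 0.5, -0.1]
width: 0.0354
gripper_force: 0.0
```

>>> apply_moves(steps=[0,0,0,0,0,0,0,0,0,0,0,0], jaw=90)

```text
clock: 25.02
position: [0.6281, -0.1109, 0.1277]
ee_rot: [0.0, 0.998, 0.066, -0.0]
contact_force: [-0.4, 0.6, -0.3]
width: 0.0549
gripper_force: 0.0
```

>>> apply_moves(steps=[0,0,2,0,0,0,6,0,0,0,10,0,0,0,14,0,0,0,15,0,0,0,15,0])

```text
clock: 25.52
position: [0.6301, -0.1114, 0.2826]
ee_rot: [0.002, 0.998, 0.066, 0.004]
contact_force: [0.5, 0.1, 0.2]
width: 0.0553
gripper_force: 0.0
```

>>> apply_moves(steps=[-3,-1,0,0,-6,-3,0,0,-9,-6,0,0,-11,-9,0,0,-12,-12.5,0,0,-12,-16.5,0,0,-12,-20.5,0,0,-12,-20.5,0,0], jaw=255, newtons=20)

```text
clock: 26.18
position: [0.5067, -0.3229, 0.2746]
ee_rot: [0.001, 0.998, 0.063, -0.002]
contact_force: [1.8, 0.7, -0.0]
width: 0.0
gripper_force: 0.0
```

Run:
```python
from h import *
np.set_printoptions(precision=4,suppress=True)
T=get_image("top"); S=get_image("scene"); s=get_state(); print(s["clock"],s["position"],s["width"],s["contact_force"])
k,c=mask(T,(45,80,40),(85,255,255),(405,185,445,225)); print(k.sum()/255,plane("top",cen(k),.065) if k.any() else None)
k,c=mask(S,(45,80,40),(85,255,255),(365,170,400,195)); print(k.sum()/255,plane("scene",cen(k),.065) if k.any() else None)
k,c=mask(T,(5,150,120),(20,255,255),(270,180,340,275)); r=cv2.minAreaRect(c[0]); print("opener",plane("top",r[0],.02),r)
b=cv2.resize(S[120:300,230:410],(400,400));a=cv2.resize(T[110:290,270:450],(400,400))
cv2.imwrite("pics/cyl3.png",cv2.cvtColor(np.hstack([a,b]),cv2.COLOR_RGB2BGR))
```

```text
26.2833 [ 0.5069 -0.3168  0.275 ] -2.01022106697605e-05 [ 0.3675  0.3249 -0.5654]
55.0 [ 0.5761 -0.3157  0.065 ]
26.0 [ 0.5777 -0.3216  0.065 ]
opener [0.455  0.0949 0.02  ] ((304.7099914550781, 245.96998596191406), (26.728639602661133, 7.071067810058594), 81.8698959350586)
```

View pics/cyl3.png

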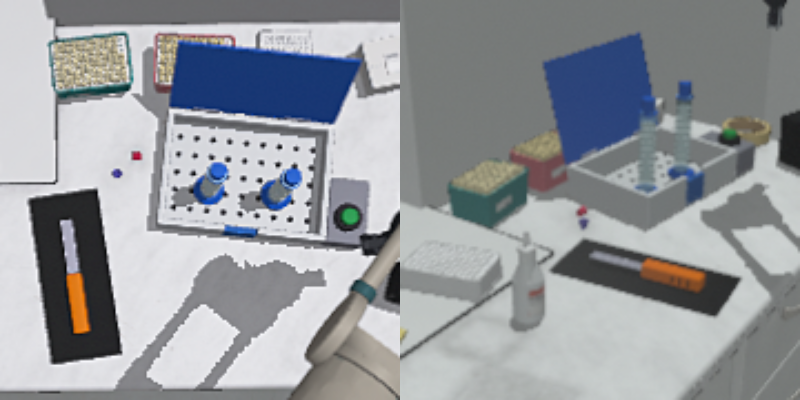

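Both cylinders stand upright in the dock, the cover is back, and the opener and bottle have not moved. The button is at (0.576,-0.317).

>>> apply_moves(steps=[3,0,0,0,6.9,0,0,0,6.9,0,-4,0,6.9,0,-8,0,6.9,0,-12,0,6.9,0,-16,0,6.9,0,-18.5,0,6.9,0,-18.5,0])

```text
clock: 26.95
position: [0.5725, -0.3107, 0.0851]
ee_rot: [-0.005, 0.998, 0.067, -0.006]
contact_force: [-1.0, 0.4, -0.8]
width: -0.0
gripper_force: 0.0
```

>>> apply_moves(steps=[0,0,-1,0,0,0,-1.4,0,0,0,-1.8,0,0,0,-1.8,0])

```text
clock: 27.28
position: [0.5777, -0.316, 0.0757]
ee_rot: [0.001, 0.998, 0.066, 0.001]
contact_force: [0.1, 0.0, 1.6]
width: 0.0001
gripper_force: 0.0
```

>>> apply_moves(steps=[0,0,-0.3,0,0,0,-0.6,0,0,0,-0.8,0,0,0,-0.8,0])

```text
clock: 27.62
position: [0.5781, -0.3165, 0.0677]
ee_rot: [0.001, 0.998, 0.066, 0.001]
contact_force: [1.5, -0.7, 3.9]
width: -0.0001
gripper_force: 1.9
```

>>> apply_moves(steps=[0,0,-0.2,0,0,0,-0.3,0,0,0,-0.3,0,0,0,-0.3,0])

```text
clock: 27.95
position: [0.5781, -0.3166, 0.066]
ee_rot: [0.001, 0.998, 0.066, 0.001]
contact_force: [-1.2, 0.9, 10.0]
width: -0.0001
gripper_force: 5.3
```

>>> apply_moves(steps=[0,0,2,0,0,0,6,0,0,0,10,0,0,0,14,0,0,0,18,0,-3,0,20,0,-7,0,20,0,-8,0,20,0])

```text
clock: 28.62
position: [0.4923, -0.3153, 0.2652]
ee_rot: [0.0, 0.998, 0.066, -0.002]
contact_force: [-1.0, 1.1, -0.6]
width: -0.0001
gripper_force: 0.0
```

>>> apply_moves(steps=[-4,0,0,0,-8,0,0,0,-8,0,0,0,-8,0,0,0,-8,0,0,0,-8,0,0,0])

```text
clock: 29.12
position: [0.418, -0.3161, 0.2635]
ee_rot: [-0.0, 0.998, 0.066, 0.0]
contact_force: [-0.7, 0.2, 0.5]
width: 0.0003
gripper_force: 0.0
```

Run:
```python
from h import *
np.set_printoptions(precision=4,suppress=True)
T=get_image("top"); S=get_image("scene"); s=get_state(); print(s["clock"],s["position"],s["qd"].max(),s["contact_force"])
k,c=mask(T,(5,150,120),(20,255,255),(150,100,500,290)); r=cv2.minAreaRect(c[0]); print("opener",plane("top",r[0],.02),r)
b=cv2.resize(S[120:300,230:410],(400,400));a=cv2.resize(T[110:290,270:450],(400,400))
cv2.imwrite("pics/end.png",cv2.cvtColor(np.hstack([a,b]),cv2.COLOR_RGB2BGR))
```

```text
29.2167 [ 0.4181 -0.316   0.2634] 0.002628892962681972 [ 0.5793  0.7481 -0.7863]
opener [0.455  0.0949 0.02  ] ((304.7099914550781, 245.96998596191406), (26.728639602661133, 7.071067810058594), 81.8698959350586)
```

View pics/end.png

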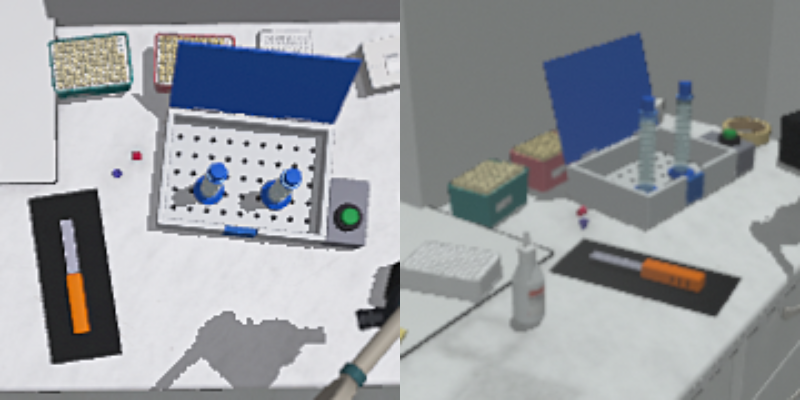

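The final view shows both cylinders upright in the dock, the cover back, the button up and the opener on its mat.

```bash
python3 -c "
from rig import *
print(sign_off())"
```

```text
the job is handed in; nothing more can be done
None
```

The job is handed in, with no verdict shown: I levered the cover fully back, stood both cylinders present upright in the dock, pressed and released the start button, and laid the opener flat on its mat; the last images show all of this in place and no sign that the other objects moved.

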